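# Turn the row of workpieces round for finishing

### The job

The four workpieces lie side by side in the trays of the cutting rack, in the order in which they were cut. Move them to the empty finishing rack in the reverse order, so that the last one cut is the first to be finished: what lay at the left end of the cutting rack goes into the right-end bay, its neighbour into the bay next to that, and so on. Lay one in each bay, flat on its underside as it lay before, lengthwise along the cleats and in the middle of the bay, not on a cleat.

Things in the scene. Friction and masses are not known exactly. Their poses are not given: they have to be found in the camera images.
- cutting_rack: the full rack: dark wooden ladder frame 130 (x) x 328 (y) x 12 mm, fixed, on the left or right half of the bench. It carries four like trays in a row along its y, at +120, +40, -40, -120 mm. Origin: centre of its underside, on the bench; x points away from the robot (turned up to 0.25 rad), +y to the left as the robot sees it
- finishing_rack: the empty rack, on the other half: wooden board 130 (x) x 328 (y) mm, top 20 mm above the bench, fixed; five darker cleats (8 mm wide, 5 mm high, along x) make four bays in a row, centred at x = 0, y = +120, +40, -40, -120 mm, 72 mm clear. Origin: centre of its underside, on the bench; x away from the robot (turned up to 0.25 rad), +y to the left as the robot sees it
- square_block: thick square-section pine off-cut, 45 x 140 x 45 mm high. Origin: centre of its underside. Length along its own y, width along its own x, z up. Loose wood; starts flat in its tray, length along the tray lips. Hold it across its width. 
- thin_strip: long thin off-cut, 45 x 220 x 20 mm high, longer than the rack is deep, so it overhangs equally at both ends when centred. Origin: centre of its underside. Length along its own y, width along its own x, z up. Loose wood; starts flat in its tray, length along the tray lips. Hold it across its width. 
- wedge: dark hardwood wedge, 40 wide x 120 long x 30 mm high at its +y end, tapering evenly to 4 mm at its -y end (17 mm in the middle). Origin: centre of its underside. Length along its own y, width along its own x, z up. Loose wood; starts flat in its tray, length along the tray lips. Hold it across its width. 
- tenoned_rail: short rail with a stub tenon at each end: middle part 44 wide x 94 long x 38 mm high, tenons 28 wide x 28 long x 14 mm high at mid-height (150 mm long in all). Origin: centre of its underside. Length along its own y, width along its own x, z up. Loose wood; starts flat in its tray, length along the tray lips. Hold it across its width. 
- tray_square_block: shallow wooden tray, fixed on the cutting rack, where the square block lies at the start; it marks that place in the row. All four are alike: 130 (x) x 76 (y) mm, floor 8 mm thick (upper side 20 mm above the bench), lips 5 mm high along both long sides, 68 mm clear. Origin: centre of its underside, 12 mm above the bench; axes as the cutting rack's
- tray_thin_strip: shallow wooden tray, fixed on the cutting rack, where the thin strip lies at the start; it marks that place in the row. All four are alike: 130 (x) x 76 (y) mm, floor 8 mm thick (upper side 20 mm above the bench), lips 5 mm high along both long sides, 68 mm clear. Origin: centre of its underside, 12 mm above the bench; axes as the cutting rack's
- tray_wedge: shallow wooden tray, fixed on the cutting rack, where the wedge lies at the start; it marks that place in the row. All four are alike: 130 (x) x 76 (y) mm, floor 8 mm thick (upper side 20 mm above the bench), lips 5 mm high along both long sides, 68 mm clear. Origin: centre of its underside, 12 mm above the bench; axes as the cutting rack's
- tray_tenoned_rail: shallow wooden tray, fixed on the cutting rack, where the tenoned rail lies at the start; it marks that place in the row. All four are alike: 130 (x) x 76 (y) mm, floor 8 mm thick (upper side 20 mm above the bench), lips 5 mm high along both long sides, 68 mm clear. Origin: centre of its underside, 12 mm above the bench; axes as the cutting rack's
Not all that is in view belongs to the job. Leave any red look-alike of the square_block alone.

How it is judged:
At the end, for the whole second after the job is handed in: Each workpiece rests in the finishing-rack bay that mirrors its tray (leftmost tray to rightmost bay, and so on): within 15 mm of the bay's middle across the cleats and 25 mm along them, underside on the bay floor (5 mm), upright within 0.1 rad, lengthwise within 0.2 rad (either way round) (((y of tray_square_block in the frame of cutting_rack between 0.09 and 0.15 m and y of square_block in the frame of finishing_rack between -0.135 and -0.105 m) or (y of tray_square_block in the frame of cutting_rack between 0.01 and 0.07 m and y of square_block in the frame of finishing_rack between -0.055 and -0.025 m) or (y of tray_square_block in the frame of cutting_rack between -0.07 and -0.01 m and y of square_block in the frame of finishing_rack between 0.025 and 0.055 m) or (y of tray_square_block in the frame of cutting_rack between -0.15 and -0.09 m and y of square_block in the frame of finishing_rack between 0.105 and 0.135 m)) and x of square_block in the frame of finishing_rack between -0.025 and 0.025 m and z of square_block in the frame of finishing_rack between 0.015 and 0.025 m and angle between the y axis of each of square_block, thin_strip, wedge, tenoned_rail and the x axis of finishing_rack, either way round below 0.2 rad and angle between each of square_block, thin_strip, wedge, tenoned_rail's own z axis and vertical below 0.1 rad and linear speed of each of square_block, thin_strip, wedge, tenoned_rail below 0.02 m/s and angular speed of each of square_block, thin_strip, wedge, tenoned_rail below 0.2 rad/s and ((y of tray_thin_strip in the frame of cutting_rack between 0.09 and 0.15 m and y of thin_strip in the frame of finishing_rack between -0.135 and -0.105 m) or (y of tray_thin_strip in the frame of cutting_rack between 0.01 and 0.07 m and y of thin_strip in the frame of finishing_rack between -0.055 and -0.025 m) or (y of tray_thin_strip in the frame of cutting_rack between -0.07 and -0.01 m and y of thin_strip in the frame of finishing_rack between 0.025 and 0.055 m) or (y of tray_thin_strip in the frame of cutting_rack between -0.15 and -0.09 m and y of thin_strip in the frame of finishing_rack between 0.105 and 0.135 m)) and x of thin_strip in the frame of finishing_rack between -0.025 and 0.025 m and z of thin_strip in the frame of finishing_rack between 0.015 and 0.025 m and ((y of tray_wedge in the frame of cutting_rack between 0.09 and 0.15 m and y of wedge in the frame of finishing_rack between -0.135 and -0.105 m) or (y of tray_wedge in the frame of cutting_rack between 0.01 and 0.07 m and y of wedge in the frame of finishing_rack between -0.055 and -0.025 m) or (y of tray_wedge in the frame of cutting_rack between -0.07 and -0.01 m and y of wedge in the frame of finishing_rack between 0.025 and 0.055 m) or (y of tray_wedge in the frame of cutting_rack between -0.15 and -0.09 m and y of wedge in the frame of finishing_rack between 0.105 and 0.135 m)) and x of wedge in the frame of finishing_rack between -0.025 and 0.025 m and z of wedge in the frame of finishing_rack between 0.015 and 0.025 m and ((y of tray_tenoned_rail in the frame of cutting_rack between 0.09 and 0.15 m and y of tenoned_rail in the frame of finishing_rack between -0.135 and -0.105 m) or (y of tray_tenoned_rail in the frame of cutting_rack between 0.01 and 0.07 m and y of tenoned_rail in the frame of finishing_rack between -0.055 and -0.025 m) or (y of tray_tenoned_rail in the frame of cutting_rack between -0.07 and -0.01 m and y of tenoned_rail in the frame of finishing_rack between 0.025 and 0.055 m) or (y of tray_tenoned_rail in the frame of cutting_rack between -0.15 and -0.09 m and y of tenoned_rail in the frame of finishing_rack between 0.105 and 0.135 m)) and x of tenoned_rail in the frame of finishing_rack between -0.025 and 0.025 m and z of tenoned_rail in the frame of finishing_rack between 0.015 and 0.025 m); the robot touches nothing.
It also fails if it takes over 99 s, if anything falls off the work surface, if the arm or the gripper's body presses on something with over 40 N, if the wrist force passes 120 N, or if a joint passes its speed limit or range.

### The arm

A 6-joint arm with a two-finger parallel gripper is mounted at the origin on a cart in front of the work surface, level with it; the furniture and walls round the work are solid. World frame = base frame: x ahead of the robot, y to its left, z up, the work surface at z = 0. Lengths are in m, angles in rad, forces in N, time in s.
With the tool pointing down it reaches from about 0.4 to 0.825 m from the base axis. Payload 7 kg.
Tool frame: the origin (TCP) lies on the mounting face of the last link; the fingertips stand 178 mm ahead of it and the grasp point (between the pads) lies 159 mm ahead of it; z points along the fingers, y is the line along which they close (so a half turn about z gives the same grasp; the last joint's range is limited). The gripper opens to 88 mm and grips with 3 to 60 N. Pads are 19 mm wide; open, the fingers measure 130 mm over their backs; the gripper's body (78 mm by 193 mm) begins 47 mm behind the grasp point.
Start: joints at [-1.011, 0.359, 0.012, 0, -1.224, -0.288], TCP at [0.181, -0.65, 0.405] pointing down, gripper open.
Joint ranges: [-3.07, 3.07], [-1.43, 2.12], [-1.02, 1.25], [-3.03, 1.67], [-3.05, -0], [-3.03, 3.03]. Speed limits (rad/s): [2.39, 2.39, 3.01, 3.14, 3.14, 3.14].

### API

Orientations are given as a rotation vector (axis times angle).
In Python, from rig import arm, move_gripper, ik, read_camera, camera_info, job, spotter gives the robot as it stands. The module is installed in compiled form; this text tells all that it offers. Calls block until the motion is done:
- arm.move_pose(position, orientation): joint-space move of the TCP to a pose.
- arm.movel(position, rate=0.15, ori=None, force_limit=None): straight line of the TCP; ori=None keeps the orientation; rate is the mean speed in m/s. With force_limit (N) it stops when the force on the tool has changed by that much, and returns True; else False.
- arm.goto_joints(angles): joint-space move.
- move_gripper(opening): opening from 0.0 (shut) to 1.0 (fully open); the grip force is fixed at half the most; returns when the fingers have stopped.
- arm.sleep(seconds).
- ik(position, orientation): joint angles nearest the present ones, or None.
- read_camera(name): name is "scene" or "side" or "wrist"; returns the picture (480x640x3 uint8, red, green, blue); there is no depth.
- camera_info(name): a dict with "camera_matrix" (3x3 intrinsics, pixels), "T" (4x4, takes a point from camera to world coordinates); the wrist camera has in their place "T_tool_cam" (4x4, takes a point from camera to tool coordinates, whose origin is the TCP and whose axes are the flange's). Camera axes: x right, y down, z forward; pixel columns grow to the right and rows downward; lengths in m; the calibration is good to about 2 mm. A picture is of the moment at which its call begins: read the wrist's pose just before it. camera_info takes no time and is no camera call.
A pose or a line that the arm cannot do raises arm.Unreachable and nothing moves.
- job.close_job(): hands the job in; it is judged then, once.
Trained networks look in the newest picture that a camera, given by its name, has taken for a name from the list of things; names that differ only in an ending like _2 or _b are one class to them, and where a whole thing is asked for, a point or a joint stands for the part that bears it (a point fixed in the world has none). Each returns a list of dicts, best first, with "confidence" (0 to 1); they miss things now and then, are a little off and sometimes report something else, mostly with a low value. They report only what shows in the picture. A call takes as long as a camera call. They do not tell look-alikes from the thing itself.
- spotter.spot_in(name, camera): "uv" ([column, row] in pixels, amid what is visible of it).
Readings, each from a call of its own:
- arm.read_time(): time.
- arm.read_joint_positions(): joint angles.
- arm.read_joint_vel(): joint speeds.
- arm.read_tau(): joint torques, N m.
- arm.read_position(): TCP position.
- arm.read_orientation(): TCP orientation.
- arm.read_contact_force(): force on the tool from outside, world axes, zero at the start.
- arm.read_wrist_torque(): the same for the moment, N m.
- arm.read_gripper_width(): opening from 0.0 (shut) to 1.0 (fully open).
- arm.read_gripper_force(): force on a finger pad.
Only numpy, scipy, OpenCV 4.12 (cv2) and the standard library are available. Lean on these libraries where they do the work, as an engineer would, in place of code of your own. Each camera call takes 0.05 s, during which the arm holds its last target. There are 200 camera calls.

## Working session

There is one attempt and no reset: what is moved stays moved. The work goes in short steps, each a Python script; the robot and the scene stay as the last script left them, time stands still between calls to the robot, and variables do not carry over. Pictures are saved under pics/ and viewed, at most 14 in all, crops included, and the job is handed in when it is done.

```bash
mkdir -p pics
python3 - <<'E'
from rig import *
import cv2
names=["cutting_rack","finishing_rack","square_block","thin_strip","wedge","tenoned_rail","tray_square_block"]
for c in ["scene","side"]:
    im=read_camera(c); cv2.imwrite(f"pics/{c}0.png",im[:,:,::-1])
    i=camera_info(c); print(c,i["camera_matrix"].tolist(),i["T"].round(4).tolist())
    for n in names: print(n,[(([round(float(x)) for x in d["uv"]]),round(d["confidence"],2)) for d in spotter.spot_in(n,c)][:5])
print(camera_info("wrist"), arm.read_orientation(),arm.read_time())
E
```

```text
scene [[577.9207191673167, 0.0, 316.34524088674857], [0.0, 577.9207191673167, 231.78614461236896], [0.0, 0.0, 1.0]] [[-0.7058, -0.5396, 0.4589, -0.2247], [-0.7084, 0.5329, -0.4628, 0.5544], [0.0052, -0.6518, -0.7584, 1.2721], [0.0, 0.0, 0.0, 1.0]]
cutting_rack [([286, 260], 0.6)]
finishing_rack [([186, 338], 0.74)]
square_block [([453, 169], 0.92), ([354, 196], 0.83), ([298, 246], 0.16)]
thin_strip [([298, 246], 0.82)]
wedge [([324, 233], 0.64)]
tenoned_rail [([335, 217], 0.95), ([351, 193], 0.31)]
tray_square_block []
side [[471.7464393027273, 0.0, 326.97388259475343], [0.0, 471.7464393027273, 235.7347129305438], [0.0, 0.0, 1.0]] [[0.9987, 0.0308, -0.04, 0.5378], [0.0486, -0.3777, 0.9247, -1.3604], [0.0134, -0.9254, -0.3787, 0.5397], [0.0, 0.0, 0.0, 1.0]]
cutting_rack [([334, 293], 0.65)]
finishing_rack [([337, 206], 0.61)]
square_block [([310, 320], 0.81), ([271, 375], 0.71), ([333, 273], 0.56)]
thin_strip [([347, 237], 0.82)]
wedge [([327, 245], 0.56)]
tenoned_rail [([336, 254], 0.83)]
tray_square_block [([324, 289], 0.57)]
{'camera_matrix': array([[372.67183179,   0.        , 318.78687844],
       [  0.        , 372.67183179, 237.07412715],
       [  0.        ,   0.        ,   1.        ]]), 'T_tool_cam': array([[-3.51039602e-04, -9.69448573e-01, -2.45294396e-01,
         6.38269875e-02],
       [ 9.99999669e-01, -5.20264764e-04,  6.25087442e-04,
         6.35745242e-04],
       [-7.33608160e-04, -2.45294096e-01,  9.69448435e-01,
         2.04388902e-02],
       [ 0.00000000e+00,  0.00000000e+00,  0.00000000e+00,
         1.00000000e+00]])} [-4.25668656e-01  3.11261320e+00  2.93407089e-05] 0.8
```

View pics/scene0.png

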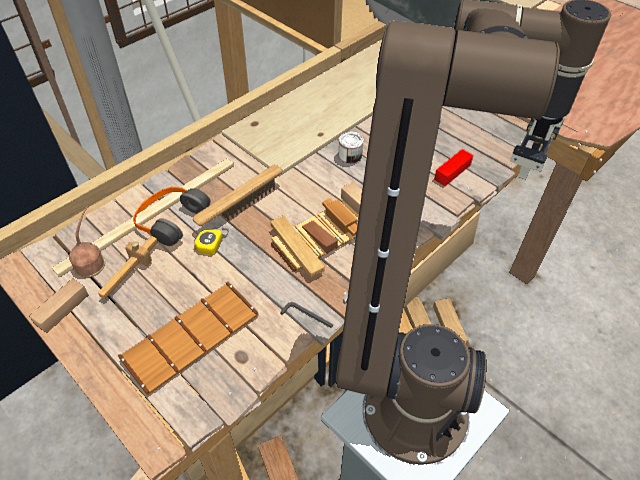

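View pics/side0.png

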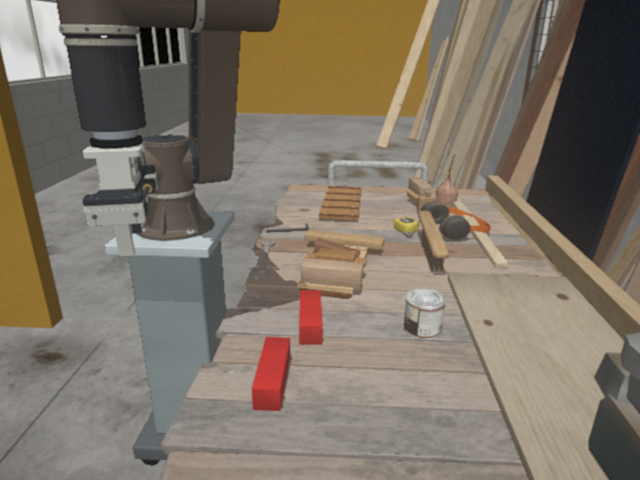

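Seen: scene shows the finishing rack with corners at about (119,357), (238,284), (257,315) and (148,392), on the robot's left. On the cutting rack, left to right, are the strip (298,246), wedge (324,233), rail (335,217) and square block (~(353,193), partly hidden). Look-alikes of the block are two red ones, at side (271,375) and (310,320); the real block is the pine one at side (333,273). Next, close wrist views.

```bash
cat > h.py <<'E'
from rig import *
import cv2, numpy as np
from scipy.spatial.transform import Rotation as Ro
def R(a): # tool down, tool x at world yaw a
    return Ro.from_euler('z',a)*Ro.from_euler('x',np.pi)
def rv(a): return R(a).as_rotvec()
def ray(K,T,uv,z):
    d=T[:3,:3]@np.linalg.inv(K)@np.array([uv[0],uv[1],1.]); o=T[:3,3]
    return o+d*(z-o[2])/d[2]
def px(c,uv,z):
    i=camera_info(c); return ray(i["camera_matrix"],i["T"],uv,z)
def wristT():
    T=np.eye(4);T[:3,:3]=Ro.from_rotvec(arm.read_orientation()).as_matrix();T[:3,3]=arm.read_position()
    return T@camera_info("wrist")["T_tool_cam"]
def look(p,name):
    T=wristT(); im=read_camera("wrist"); cv2.imwrite(f"pics/{name}.png",im[:,:,::-1]); np.save(f"pics/{name}.npy",T); return T
def pxw(name,uv,z): return ray(camera_info("wrist")["camera_matrix"],np.load(f"pics/{name}.npy"),uv,z)
E
python3 - <<'E'
from h import *
f=[px("scene",u,0.022)[:2].round(3) for u in [(119,357),(238,284),(257,315),(148,392)]]; print(f)
cs=px("scene",(298,246),.04); ct=px("scene",(335,217),.05); print(cs,ct)
fc=np.mean(f,0); cc=(1.5*ct+ -.5*0*cs - .5*cs) if 0 else (cs+2*(ct-cs)/2*.75); print(fc,cc)
def go(c,nm):
    for h in (.42,.38,.34):
        for dx in (-.06,-.1,-.14,-.02):
            try: arm.move_pose([c[0]+dx,c[1],h],rv(np.pi)); break
            except arm.Unreachable: continue
        else: continue
        break
    print(nm,h,dx,arm.read_time()); look(None,nm)
go(cc,"wc"); 
for n in ["square_block","thin_strip","wedge","tenoned_rail"]: print(n,[(np.round(d["uv"]),round(d["confidence"],2)) for d in spotter.spot_in(n,"wrist")][:3])
go(fc,"wf"); print(arm.read_time())
E
```

```text
[array([0.584, 0.408]), array([0.548, 0.067]), array([0.44 , 0.095]), array([0.46, 0.41])]
[ 0.51984584 -0.1252464   0.04      ] [ 0.51686554 -0.26857613  0.05      ]
[0.508 0.245] [ 0.51761062 -0.2327437   0.0475    ]
wc 0.42 -0.06 2.6167
square_block [(array([180., 235.]), 0.8), (array([ 56., 219.]), 0.6)]
thin_strip []
wedge [(array([348., 247.]), 0.77)]
tenoned_rail [(array([219., 222.]), 0.69), (array([264., 252.]), 0.6), (array([180., 236.]), 0.31)]
wf 0.42 -0.06 4.6083
4.6583
```

View pics/wc.png

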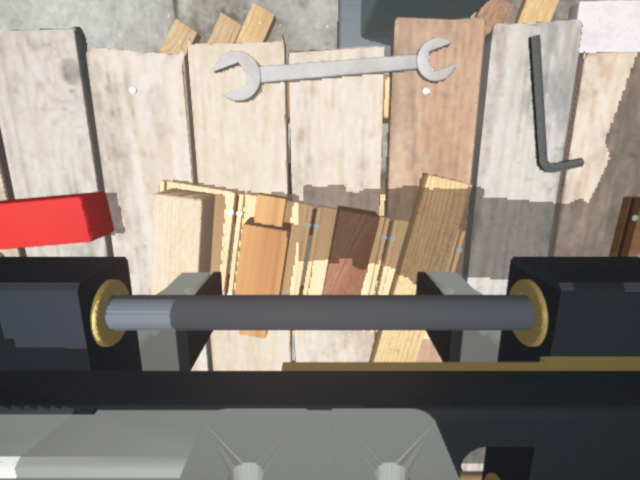

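View pics/wf.png

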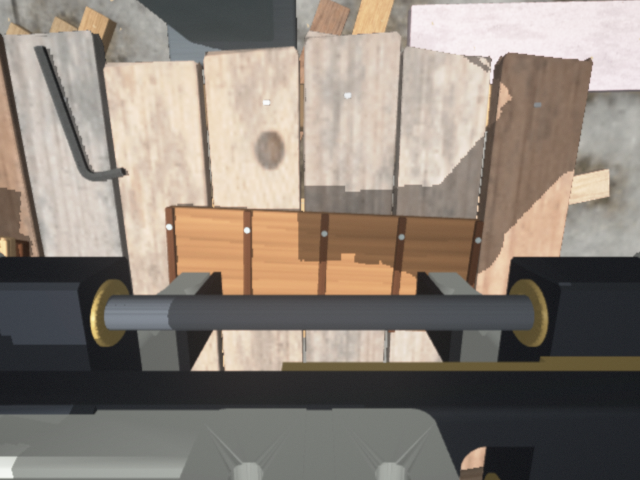

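The wrist views show the racks half hidden by the gripper (image up = toward the robot). Block at ~(185,235), rail ~(262,265), wedge ~(350,250), strip ~(425,260), red decoy at (55,222). I'll look again with the TCP farther ahead.

Run:
```python
from h import *
def go(c,nm):
    for h in (.42,.38,.34,.3):
        for dx in (.1,.07,.04):
            try: arm.move_pose([c[0]+dx,c[1],h],rv(np.pi)); break
            except arm.Unreachable: continue
        else: continue
        break
    print(nm,h,dx,arm.read_time()); look(None,nm)
go((.508,.245),"wf2"); go((.518,-.233),"wc2")
for n in ["square_block","thin_strip","wedge","tenoned_rail"]: print(n,[(np.round(d["uv"]),round(d["confidence"],2)) for d in spotter.spot_in(n,"wrist")][:3])
```

```text
wf2 0.42 0.1 5.3417
wc2 0.42 0.1 7.1333
square_block [(array([40., 47.]), 0.76), (array([164.,  85.]), 0.65)]
thin_strip [(array([426., 111.]), 0.86)]
wedge [(array([350.,  90.]), 0.8)]
tenoned_rail [(array([253.,  96.]), 0.98)]
```

View pics/wc2.png

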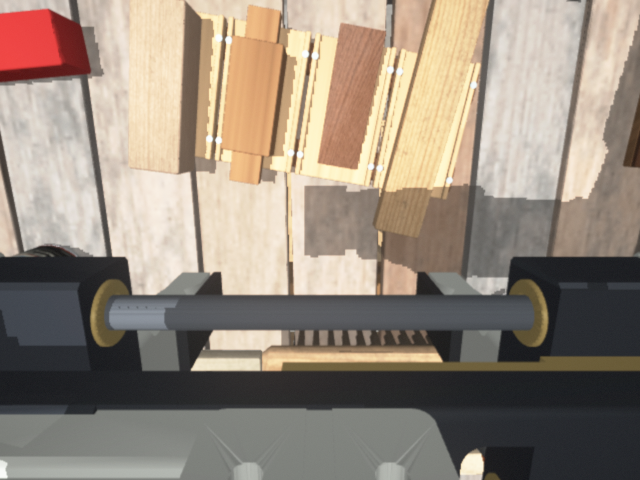

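View pics/wf2.png

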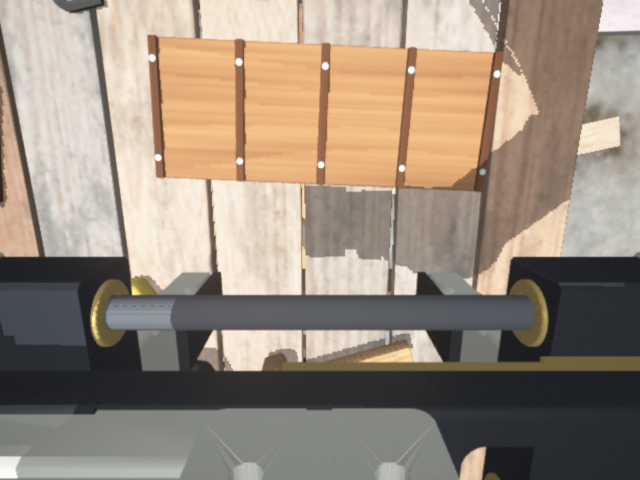

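Clear views. In wc2 the strip is at ~(430,115), wedge (351,95), rail (253,97), block (160,85), red decoy (40,47). wf2 shows all five cleats, from (153,37)/(161,178) to (500,52)/(480,191). Next: one enlarged crop to check the corners and which end of the wedge is thick.

Run:
```python
import cv2,numpy as np
a=cv2.resize(cv2.imread("pics/wc2.png")[0:250,115:490],None,fx=2.12,fy=2.12,interpolation=cv2.INTER_CUBIC)[:530,:795]
cv2.imwrite("pics/cropA.png",a)
b=cv2.resize(cv2.imread("pics/scene0.png")[180:285,265:365],None,fx=5,fy=5,interpolation=cv2.INTER_CUBIC)
s=cv2.resize(cv2.imread("pics/wc.png")[170:300,320:400],None,fx=3.5,fy=4,interpolation=cv2.INTER_CUBIC)
s=np.vstack([s,np.zeros((5,280,3),np.uint8)])
cv2.imwrite("pics/cropB.png",np.hstack([b,s]))if 0 else cv2.imwrite("pics/cropB.png",np.hstack([b[:520],s[:520]]))
```

```text
(no output)
```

View pics/cropA.png

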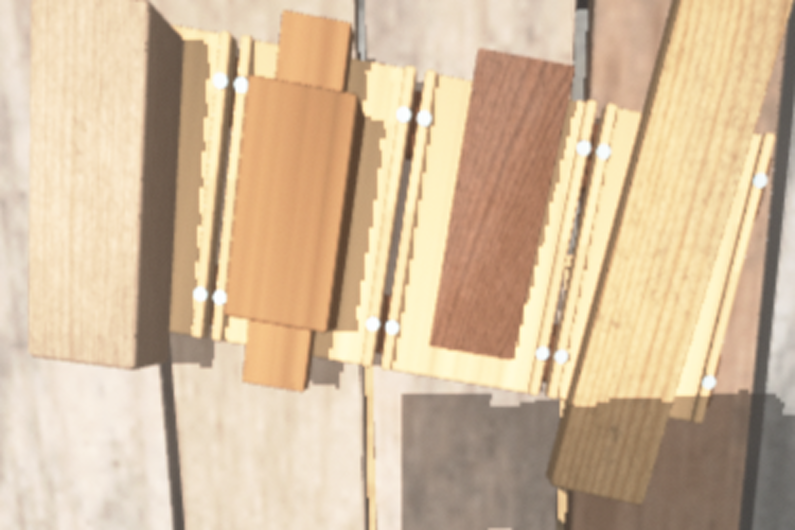

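View pics/cropB.png

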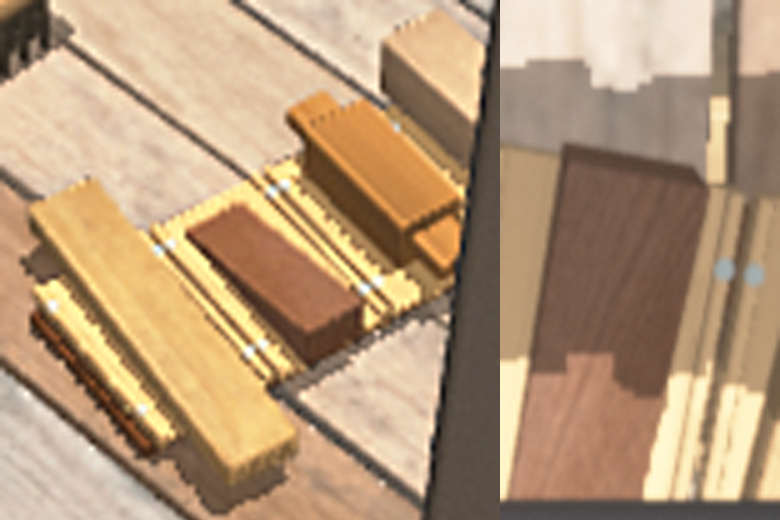

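The scene crop shows the wedge's thick end toward the robot (its end face at crop (330,330)); the chosen block is pine, not red. Now computing poses.

```bash
cat > poses.py <<'E'
from h import *
from scipy.optimize import least_squares
c=lambda u,v:(115+u/2.12,v/2.12)
P=lambda n,uv,z: pxw(n,uv,z)[:2]
def fit(local,w,x0):
    local=np.array(local);w=np.array(w)
    f=lambda p:((Ro.from_euler('z',p[2]).as_matrix()[:2,:2]@local.T).T+p[:2]-w)
    r=least_squares(lambda p:f(p).ravel(),x0,loss='soft_l1',f_scale=.003)
    return r.x,(f(r.x)*1000).round(1).tolist()
# local frames: X=length (away), Y=left
rk=[]; 
fin=fit([(s*.065,y) for y in (-.16,-.08,0,.08,.16) for s in (-1,1)],[P("wf2",u,.025) for u in
 [(153,36),(162,178),(239,40),(240,180),(326,44),(320,185),(413,48),(401,188),(501,52),(480,191)]],[.5,.24,0])
def corners(L,W): return [(-L/2,-W/2),(-L/2,W/2),(L/2,-W/2),(L/2,W/2)]
x0=[.5,-.25,-.2]
strip=fit(corners(.22,.045),[P("wc",(424,175),.04),P("wc",(472,188),.04),P("wc2",c(553,480),.04),P("wc2",c(643,500),.04)],x0)
wedge=fit(corners(.12,.04),[P("wc2",c(479,49),.05),P("wc2",c(575,66),.05),P("wc2",c(432,346),.024),P("wc2",c(516,358),.024)],x0)
rail=fit(corners(.094,.044),[P("wc2",c(243,77),.058),P("wc2",c(355,97),.058),P("wc2",c(228,317),.058),P("wc2",c(326,330),.058)],x0)
block=fit(corners(.14,.045),[P("wc",(156,193),.065),P("wc",(203,198),.065),P("wc2",c(31,354),.065),P("wc2",c(136,367),.065)],x0)
E
python3 - <<'E'
from poses import *
for n,(p,r) in dict(fin=fin,strip=strip,wedge=wedge,rail=rail,block=block).items(): print(n,p.round(4),r)
Rr=lambda a:Ro.from_euler('z',a).as_matrix()[:2,:2]
for n,y in zip(("strip","wedge","rail","block"),(-.12,-.04,.04,.12)):
    p=globals()[n][0]; print(n,(Rr(strip[0][2]).T@(p[:2]-strip[0][:2])*1000).round(), fin[0][:2]+Rr(fin[0][2])@[0,y])
E
```

```text
fin [ 0.5205  0.2499 -0.0441] [[-1.0, -1.5], [0.7, -2.0], [-1.0, 0.3], [2.1, 0.5], [-1.0, 0.8], [0.5, 0.8], [-1.0, 1.0], [0.8, -0.3], [-1.0, -0.2], [1.1, 0.2]]
strip [ 0.5341 -0.1303 -0.2116] [[-1.5, 2.2], [-4.4, -0.9], [2.5, -1.2], [2.4, 0.2]]
wedge [ 0.518  -0.2019 -0.1533] [[-0.6, -0.4], [-0.6, 0.6], [0.3, -0.1], [0.9, 0.0]]
rail [ 0.5175 -0.2896 -0.1427] [[-0.7, 0.3], [-1.5, 0.1], [0.6, -1.5], [1.6, 1.0]]
block [ 0.5086 -0.3668 -0.1337] [[-0.8, -1.5], [0.6, 1.2], [-0.2, -0.5], [0.4, 0.8]]
strip [0. 0.] [0.51521154 0.13005743]
wedge [ -1. -73.] [0.51873634 0.20997974]
rail [  17. -159.] [0.52226113 0.28990205]
block [  25. -237.] [0.52578592 0.36982436]
```

```bash
cat > pick.py <<'E'
from poses import *
def rot(a,v): return Ro.from_euler('z',a).as_matrix()[:2,:2]@np.array(v)
def transfer(name,p,y,z,op,gx=0.,gy=0.,rel=.060):
    yaw=p[2]; g=p[:2]+rot(yaw,[gx,gy]); H=.36
    move_gripper(op/.088)
    arm.move_pose([*g,H],rv(np.pi+yaw)); arm.movel([*g,z+.04],rate=.3)
    hit=arm.movel([*g,z],rate=.1,force_limit=12)
    if hit: print("contact on descent",arm.read_position(),arm.read_contact_force()); return False
    move_gripper(0.); w=arm.read_gripper_width()*88
    print(name,"width mm",round(w,1),"force",round(float(arm.read_gripper_force()),1))
    arm.movel([*g,z+.05],rate=.15)
    if arm.read_gripper_width()*88<25: print("lost"); return False
    arm.movel([*g,H],rate=.35)
    F=fin[0]; t=F[:2]+rot(F[2],[gx,y])
    arm.move_pose([*t,H],rv(np.pi+F[2])); arm.movel([*t,z+.03],rate=.3)
    hit=arm.movel([*t,z+.001],rate=.06,force_limit=15); print("placed at z",round(arm.read_position()[2]-z,4),hit,"w",round(arm.read_gripper_width()*88,1))
    move_gripper(rel/.088); arm.movel([*t,z+.06],rate=.2); arm.movel([*t,H],rate=.4); print("t",arm.read_time()); return True
E
python3 - <<'E'
from pick import *
transfer("block",block[0],.12,.211,.058)
E
```

```text
block width mm 44.6 force 30.0
placed at z 0.0008 True w 45.1
t 16.2667
```

Run:
```python
from pick import *
transfer("rail",rail[0],.04,.210,.058) and transfer("wedge",wedge[0],-.04,.2065,.051,gx=-.02,gy=-.001,rel=.056)
```

```text
rail width mm 43.5 force 29.9
placed at z 0.0007 True w 44.2
t 25.8
wedge width mm 39.6 force 29.9
placed at z 0.0007 True w 39.9
t 34.375
```

Run:
```python
from pick import *
if transfer("strip",strip[0],-.12,.207,.058):
    arm.move_pose([.64,.245,.42],rv(np.pi)); look(None,"end"); print(arm.read_time())
```

```text
strip width mm 45.0 force 30.0
placed at z 0.0007 True w 45.0
t 41.8
42.6
```

View pics/end.png

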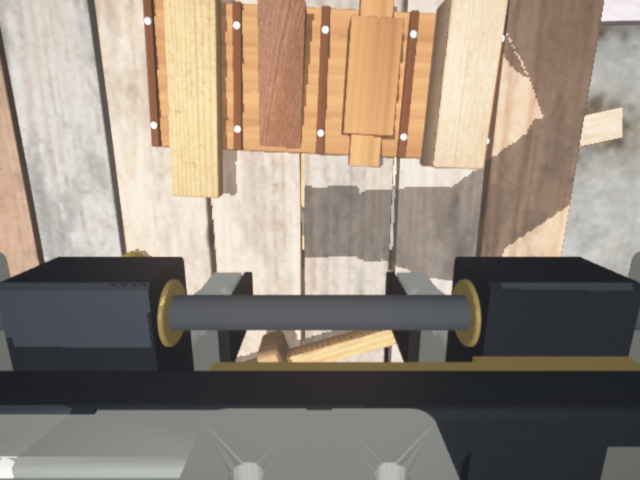

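All four pieces lie between the cleats: strip (195,100), wedge (283,75), rail (372,80), block (465,85). I'll check their far ends numerically, then hand in.

Run:
```python
from pick import *
F=fin[0]
for n,uvs,z,L in [("strip",[(171,195),(219,196)],.04,.11),("wedge",[(259,145),(300,148)],.024,.06),("rail",[(344,133),(393,137)],.058,.047),("block",[(434,166),(484,168)],.065,.07)]:
    q=np.mean([P("end",u,z) for u in uvs],0); v=rot(-F[2],q-F[:2])*1000; print(n,v.round(1)-[L*1000,0])
```

```text
strip [  -1.9 -118.7]
wedge [ -1. -40.]
rail [-1.6 41.4]
block [ -0.8 121.7]
```

```bash
python3 -c "
from rig import job
print(job.close_job())"
```

```text
the job is handed in; nothing more can be done
None
```

All four workpieces are in the finishing rack in reverse order, each measured within about 2 mm of its bay's middle, and the job was handed in at about 43 s; the hand-in did not report a verdict.

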